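# Index the funnel carriage one hole over to the flask and hold its lock pin home

### The job

The funnel on the indexing rail stands between a conical flask and a beaker. Pull up the round knob of the lock pin, slide the section along the rail to the next hole on the side of the conical flask so that the funnel stands over the flask, and push the pin fully home in that hole. The pin springs part way up when it is let go, so finish while still holding the knob pressed down; do not knock over or shift the glassware and the other things on the bench.

Things in the scene. Friction and masses are not known exactly. Their poses are not given: they have to be found in the camera images.
- rail: fixed aluminium indexing rail, base plate 90 x 340 x 10 mm, with a steel bar 26 x 316 mm (top 40 mm above the worktop) with five 13 mm holes in a row. Origin: centre of its underside on the worktop, below the middle hole; z up, y along the rail (holes at y = -100, -50, 0, 50, 100 mm), x across it towards the funnel and the vessels
- section (a joint): position in m along the rail's +y of the sliding aluminium section (80 x 52 mm, top 56 mm above the worktop) that carries pin, knob and funnel: 0 = pin over the middle hole (starts there within 1.5 mm), +0.05 / -0.05 = over the next hole on the +y / -y side. It slides with about 3 N friction, only while the pin is out of its hole
- lock_pin (a joint): height in m of the upright lock pin (10 mm thick) above fully home: 0 = home (firm stop), about 0.005 = where its spring leaves it if not held (still locked), 0.018 = round tip just clear of the holes (lowest it can be between two holes), 0.028 = upper stop. Spring 500 N/m about the rest height: 3 N downward presses it home, 10 N upward holds it at the upper stop
- knob (a point): centre of the pin's black round knob, on the pin's axis: 32 mm across, 31 mm high, its top 15 mm above and its underside 16 mm below this point, which is 108 mm above the worktop with the pin home and moves with section and pin. The housing below is 24 mm across; the funnel's post stands 58 mm from the axis on the rail's +x side, 135 mm high
- funnel (a point): lower end of the stem of the white funnel (66 mm across at its rim, rim 156 mm above the worktop), 112 mm above the worktop, 115 mm from the knob's axis towards the rail's +x; fixed to the section
- flask: conical (erlenmeyer) glass flask with pink contents, 64 mm across, 103 mm high, loose; it stands behind the rail near the rail's +y 50 mm or -y 50 mm, on either side by chance. Origin: centre of its underside
- beaker: straight-sided glass beaker, 56 mm across, 70 mm high, loose; it stands on the other side from the flask. Origin: centre of its underside
- dropper: small dropper bottle, 29 mm across, 78 mm high, loose bystander in front of the rail. Origin: centre of its underside
- petri: flat petri dish, 60 mm across, 16 mm high, loose bystander in front of the rail. Origin: centre of its underside
Mind the look-alikes: they are no part of the job. Leave any yellow look-alike of the flask alone.

How it is judged:
On the way, in this order (a step that is already met when the one before it is completed fails the run):
1. the pin is pulled clear of the middle hole (value of joint lock_pin above 0.017 m and value of joint section between -0.012 and 0.012 m), for 0.05 s.
2. the pin has entered the next hole on the flask's side (value of joint lock_pin below 0.012 m and ((y of flask in the frame of rail above 0 m and value of joint section between 0.046 and 0.054 m) or (y of flask in the frame of rail below 0 m and value of joint section between -0.054 and -0.046 m))), for 0.1 s.
At the end, for the whole second after the job is handed in: the section stands at the next hole (50 mm from the middle one, within 4 mm) on the side of the conical flask, the funnel's stem within 20 mm of the flask's axis; the pin is held within 2.5 mm of fully home by the fingers, which touch it with more than 1 N; flask and beaker stand upright (value of joint lock_pin below 0.0025 m and contact force between the fingers and lock_pin above 1 N and horizontal distance between funnel and flask below 0.02 m and ((y of flask in the frame of rail above 0 m and value of joint section between 0.046 and 0.054 m) or (y of flask in the frame of rail below 0 m and value of joint section between -0.054 and -0.046 m)) and angle between each of flask, beaker's own z axis and vertical below 0.1 rad); the arm keeps its last pose, push and grip.
It fails at once if the flask or the beaker is shifted by more than 15 mm (distance of any of flask, beaker from where it was at the start of the episode above 0.015 m).
It fails at once if the dropper bottle or the petri dish is shifted by more than 30 mm (distance of any of dropper, petri from where it was at the start of the episode above 0.03 m).
It also fails if it takes over 32 s, if anything falls off the work surface, if the arm or the gripper's body presses on something with over 40 N, if the wrist force passes 120 N, or if a joint passes its speed limit or range.

### The arm

A 6-joint arm with a two-finger parallel gripper is mounted at the origin on a cart in front of the work surface, level with it; the furniture and walls round the work are solid. World frame = base frame: x ahead of the robot, y to its left, z up, the work surface at z = 0. Lengths are in m, angles in rad, forces in N, time in s.
With the tool pointing down it reaches from about 0.375 to 0.975 m from the base axis. Payload 3.8 kg.
Tool frame: the origin (TCP) lies on the centre line of the jaws, within the pads' length; the fingertips stand 14 mm ahead of it and the grasp point (between the pads) lies 5 mm behind it; z points along the fingers, y is the line along which they close (so a half turn about z gives the same grasp; the last joint's range is limited). The gripper opens to 85 mm and grips with 20 to 120 N. Pads are 22 mm wide; open, the fingers measure 114 mm over their backs; the gripper's body (76 mm by 85 mm) begins 54 mm behind the grasp point. The pads swing forward as they close: fully open they stand 13 mm farther back than shut.
Start: joints at [-1.306, 0.264, 1.604, -0, 1.274, -0.037], TCP at [0.201, -0.644, 0.207] pointing down, gripper open.
Joint ranges: [-2.63, 2.63], [-0.94, 2.18], [0.31, 2.57], [-1.31, 4.45], [0, 2.66], [-2.55, 2.55]. Speed limits (rad/s): [2.57, 2.57, 3.14, 3.14, 3.14, 3.14].

### API

Orientations are given as a rotation vector (axis times angle).
In Python, from workcell import bot, eyes, spot_in gives the robot as it stands.
- The arm moves only by the tool carry_out, never from a script. Its argument "series" is text: rows parted by semicolons, each of 4 numbers parted by spaces: the shift along the world's x, y, z in m, then the turn about the world's z in degrees. In form: tx ty tz roll; .... A call has 1 to 20 rows; each row shifts and turns the commanded pose from where the row before left it; what a row does not reach is not made up. A row lasts 1/8 s, in which the tool goes at most 62.5 mm and 10.7 degrees, less where a joint would pass 70% of its speed; a pose out of reach is approached as far as the arm can. A call is refused whole if a number of a shift passes 0.0625 or a number of a turn 10.7, either way. A call with a gripper value outside its range is refused whole. "jaw" is the gripper command: -1 is shut, 1 is fully open, values between are in proportion, set as the call begins (left out, the last holds). The fingers move at their own pace and stop on an object; "grip_force" is the grip in N (left out, the last holds). Time passes only in rows, so rows that do not move let the fingers close. It gives the time, the measured TCP pose, the force, the opening and the grip force at its end, in the units of the state.
- bot.read_state(): the state, without advancing time (a new reading comes with each control period).
- eyes.read_camera(name): name is "side" or "top"; returns (picture, depth): 480x640x3 uint8, blue, green, red; 480x640 float32, m along the optical axis (not along the pixel's ray), 0 where there is no reading.
- eyes.get_calibration(name): a dict with "K" (3x3 intrinsics, pixels), "position" and "rotation" of the camera in the world. Camera axes: x right, y down, z forward; pixel columns grow to the right and rows downward; lengths in m; the calibration is good to about 2 mm. A picture is of the moment at which its call begins. get_calibration takes no time and is no camera call.
- bot.finish_job(): hands the job in; it is judged then, once.
Trained networks look in the newest picture that a camera, given by its name, has taken for a name from the list of things; names that differ only in an ending like _2 or _b are one class to them, and where a whole thing is asked for, a point or a joint stands for the part that bears it (a point fixed in the world has none). Each returns a list of dicts, best first, with "score" (0 to 1); they miss things now and then, are a little off and sometimes report something else, mostly with a low value. They report only what shows in the picture. A call takes as long as a camera call. They do not tell look-alikes from the thing itself.
- spot_in(camera, target): "rect" ([centre column, centre row, width, height] in pixels, round what is visible of it).
The state is a dict: "time": time; "q": joint angles; "joint_vel": joint speeds; "joint_torque": joint torques, N m; "tool_pos": TCP position; "tcp_rot": TCP orientation; "wrist_force": force on the tool from outside, world axes, zero at the start; "torque": the same for the moment, N m; "width": opening from 0.0 (shut) to 1.0 (fully open); "grip_force": force on a finger pad.
Only numpy, scipy, OpenCV 4.12 (cv2) and the standard library are available. Lean on these libraries where they do the work, as an engineer would, in place of code of your own. Each camera call takes 0.05 s, during which the arm holds its last target. There are 200 camera calls.

## Working session

There is one attempt and no reset: what is moved stays moved. The work goes in short steps, Python scripts to look and compute and a tool call to move; the robot and the scene stay as the last step left them, time stands still between calls to the robot, and variables do not carry over. Pictures are saved under pics/ and viewed, at most 10 in all, crops included, and the job is handed in when it is done.

Besides the shell and the picture viewer there is one more tool, called after "Request:" as name(argument=value, ...) on one line, values as JSON. carry_out: Moves the arm, as the interface text tells. Its arguments: {"type":"object","properties":{"series":{"type":"string"},"jaw":{"type":"number"},"grip_force":{"type":"number"}},"required":["series"]}

```bash
mkdir -p pics; cat > h.py <<'E'
import numpy as np, cv2
from workcell import bot, eyes, spot_in
def cloud(n):
    im,d=eyes.read_camera(n); c=eyes.get_calibration(n); K=np.array(c["K"]);R=np.array(c["rotation"])
    if R.shape!=(3,3): R=cv2.Rodrigues(R)[0]
    v,u=np.mgrid[:480,:640]
    P=np.stack([(u-K[0,2])/K[0,0]*d,(v-K[1,2])/K[1,1]*d,d],-1)@R.T+np.array(c["position"])
    P[d==0]=np.nan
    return im,P
E
python3 - <<'E'
from h import *
s=bot.read_state(); print(s)
for n in("top","side"):
    im,P=cloud(n); cv2.imwrite(f"pics/{n}0.png",im); np.save(n,P)
    print(eyes.get_calibration(n))
    for t in("knob","flask","beaker","funnel","rail","dropper","petri"):
        for r in spot_in(n,t)[:3]:
            u,v=map(int,r["rect"][:2]); print(n,t,round(r["score"],2),np.round(r["rect"]),P[v,u].round(3))
E
```

```text
{'time': 0.0, 'q': array([-1.30591269e+00,  2.64773478e-01,  1.60539168e+00, -7.38838081e-07,
        1.27371672e+00, -3.69126863e-02]), 'joint_vel': array([ 0.00011246,  0.00043634,  0.0010644 , -0.00099631, -0.00060287,
        0.000351  ]), 'joint_torque': array([-1.46160266e-03, -5.15122890e+01, -3.67316937e+01, -1.89162365e-04,
        1.30520290e-02, -1.19230100e-05]), 'tool_pos': array([ 0.20041367, -0.64372061,  0.20523886]), 'tcp_rot': array([-3.10364451e+00, -4.71921970e-01,  4.09799806e-04]), 'wrist_force': array([ 0.34980719,  0.72548207, -0.75124392]), 'torque': array([0.00191677, 0.00228658, 0.00016075]), 'grip_force': 0.0, 'width': 0.9957847470395188}
{'K': array([[568.15281759,   0.        , 324.96909728],
       [  0.        , 568.15281759, 249.65813207],
       [  0.        ,   0.        ,   1.        ]]), 'position': array([0.50776706, 0.03968656, 1.09383362]), 'rotation': array([-2.19279537,  2.2009646 , -0.04027578])}
top knob 0.74 [413. 265.  20.  16.] [ 0.524 -0.104  0.128]
top flask 0.81 [424. 138.  31.  37.] [ 0.753 -0.134  0.072]
top flask 0.75 [315. 193.  3
[... 579 characters left out ...]
   0.        ,   1.        ]]), 'position': array([ 0.46536216, -0.67740317,  0.52459932]), 'rotation': array([-2.10785306,  0.14687899, -0.09727147])}
side knob 0.76 [307. 279.  24.  26.] [ 0.527 -0.122  0.117]
side flask 0.93 [359. 283.  28.  51.] [ 0.627 -0.055  0.049]
side flask 0.83 [369. 247.  18.  56.] [ 0.635 -0.074  0.133]
side flask 0.72 [451. 314.  40.  69.] [ 0.751 -0.16   0.056]
side beaker 0.95 [384. 321.  35.  54.] [ 0.642 -0.159  0.053]
side funnel 0.9 [339. 284. 115. 113.] [ 0.583 -0.099  0.083]
side rail 0.7 [325. 325. 138. 191.] [ 0.554 -0.142  0.04 ]
side dropper 0.92 [242. 304.  21.  42.] [ 0.425 -0.085  0.048]
side petri 0.67 [258. 402.  42.  42.] [ 0.446 -0.256  0.016]
```

```bash
python3 - <<'E'
import cv2
a=cv2.imread("pics/top0.png")[90:350,250:560]; b=cv2.imread("pics/side0.png")[200:440,190:500]
cv2.imwrite("pics/t1.png",cv2.resize(a,None,fx=2.3,fy=2.3)); cv2.imwrite("pics/s1.png",cv2.resize(b,None,fx=2.4,fy=2.4))
E
```

```text
(no output)
```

View pics/t1.png

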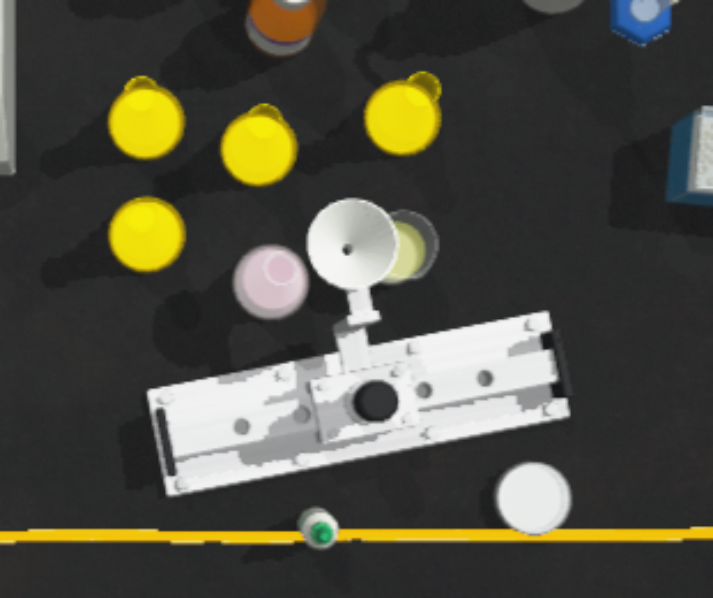

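View pics/s1.png

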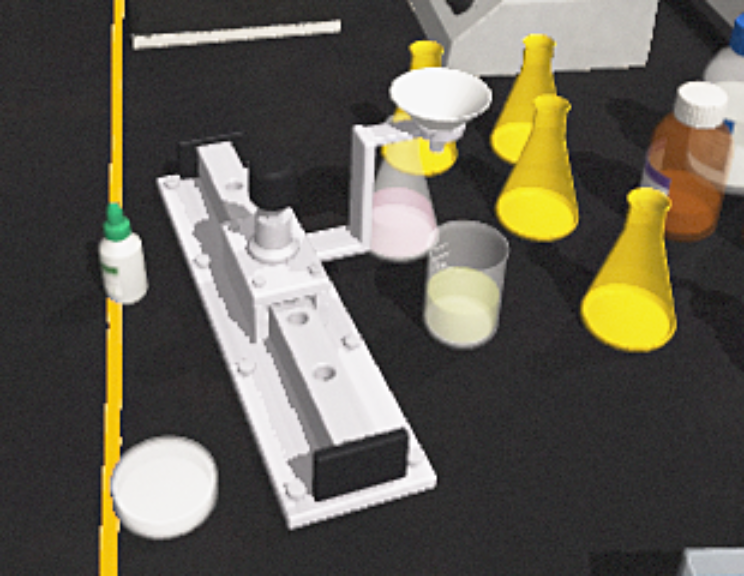

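The top picture shows the knob at crop (375,400), the pink flask at (270,282) on the left (+y), and the beaker at (405,245) on the right. The rail is turned about 10°. Next I measure the rail axis and the knob precisely.

```bash
python3 - <<'E'
from h import *
P=np.load("top.npy"); im=cv2.imread("pics/top0.png")
z=P[...,2]; x=P[...,0]; y=P[...,1]
for lo,hi in((.006,.014),(.006,.06),(.034,.046)):
    m=(z>lo)&(z<hi)&(x>.46)&(x<.625)&(y>-.33)&(y<.13)
    m&=~((x<.475)&(y<-.2))
    r=cv2.minAreaRect(P[m][:,:2].astype(np.float32)*1000); print(lo,hi,m.sum(),r)
m=(z>.036)&(z<.044)&(x>.49)&(x<.56)&(y>-.3)&(y<.1)
q=P[m][:,:2]; c=q.mean(0); w=np.linalg.svd(q-c,full_matrices=0)[2][0]; print("bar",c,w,np.degrees(np.arctan2(-w[0],w[1])))
for n in("top","side"):
    P=np.load(n+".npy")
    m=(P[...,2]>.122)&(P[...,2]<.134)&(abs(P[...,0]-.524)<.025)&(abs(P[...,1]+.104)<.025)
    q=P[m]; print("knob",n,m.sum(),q.mean(0),q.min(0),q.max(0))
P=np.load("top.npy")
# funnel rim
m=(P[...,2]>.15)&(P[...,2]<.162); q=P[m];q=q[(abs(q[:,0]-.63)<.06)&(abs(q[:,1]+.08)<.06)]
print("rim",cv2.minEnclosingCircle(q[:,:2].astype(np.float32)*1000))
# flask
hsv=cv2.cvtColor(im,cv2.COLOR_BGR2HSV)
w=np.zeros(z.shape,bool);w[190:235,345:390]=1
print("flask px",im[212,367],P[212,367])
for n,b in(("top",(345,190,390,235)),):
    s=P[b[1]:b[3],b[0]:b[2]].reshape(-1,3); s=s[(s[:,2]>.01)&(s[:,2]<.11)&(s[:,0]>.58)]
    s=s[s[:,1]>-.07]; print("flask",s.mean(0),cv2.minEnclosingCircle(s[:,:2].astype(np.float32)*1000), s[s[:,2]>.09].mean(0))
E
```

```text
0.006 0.014 4614 ((543.3806762695312, -99.74642944335938), (163.95079040527344, 439.63623046875), 0.8225457072257996)
0.006 0.06 8439 ((543.816162109375, -99.74017333984375), (164.82188415527344, 439.63623046875), 0.8225457072257996)
0.034 0.046 1891 ((568.4925537109375, -97.70591735839844), (143.94786071777344, 332.76416015625), 10.907506942749023)
bar [ 0.52468819 -0.10702622] [ 0.1787006 -0.9839035] -169.7059174236461
knob top 261 [ 0.52427084 -0.10489389  0.12737511] [ 0.50881958 -0.11982063  0.12226473] [ 0.53956096 -0.09038701  0.13190824]
knob side 227 [ 0.52428167 -0.11164172  0.12711031] [ 0.50931089 -0.1249917   0.12203015] [ 0.53985456 -0.09466285  0.12990356]
rim ((637.461181640625, -83.3659439086914), 32.77825164794922)
flask px [213 206 221] [ 0.61603463 -0.0283375   0.10071541]
flask [ 0.62206731 -0.03176234  0.04451492] ((625.2850341796875, -34.28988265991211), 31.413240432739258) [ 0.62758307 -0.03660912  0.10032151]
```

Request:
carry_out(series="0.018 0.03 0 -0.38;0.018 0.03 0 -0.38;0.018 0.03 0 -0.38;0.018 0.03 0 -0.38;0.018 0.03 0 -0.38;0.018 0.03 0 -0.38;0.018 0.03 0 -0.38;0.018 0.03 0 -0.38;0.018 0.03 0 -0.38;0.018 0.03 0 -0.38;0.018 0.03 0 -0.38;0.018 0.03 0 -0.38;0.018 0.03 0 -0.38;0.018 0.03 0 -0.38;0.018 0.03 0 -0.38;0.018 0.03 0 -0.38;0.018 0.03 0 -0.38;0.018 0.03 0 -0.38;0 0 0 0", jaw=0.4)

```text
time: 3.18
tool_pos: [0.5256, -0.1027, 0.2067]
tcp_rot: [-3.128, -0.291, -0.001]
wrist_force: [0.2, -0.7, -0.6]
width: 0.698
grip_force: 0.0
```

Request:
carry_out(series="-0.001 -0.002 -0.025 0;0 0 -0.025 0;0 0 -0.025 0;0 0 -0.015 0;0 0 -0.0085 0;0 0 0 0")

```text
time: 3.92
tool_pos: [0.5234, -0.1067, 0.1079]
tcp_rot: [-3.128, -0.286, 0.001]
wrist_force: [0.3, -0.4, 0.2]
width: 0.699
grip_force: 0.0
```

Request:
carry_out(series="0 0 0 0;0 0 0 0;0 0 0 0;0 0 0 0;0 0 0 0", jaw=-1, grip_force=60)

```text
time: 4.55
tool_pos: [0.5236, -0.1065, 0.1081]
tcp_rot: [3.129, 0.286, 0.0]
wrist_force: [0.2, 0.5, 0.4]
width: -0.002
grip_force: 0.0
```

```bash
python3 - <<'E'
from h import *
im,P=cloud("side"); cv2.imwrite("pics/s2.png",cv2.resize(im[200:380,230:450],None,fx=3,fy=3))
s=bot.read_state(); print(s["time"],s["tool_pos"],s["wrist_force"],s["torque"],s["width"],s["grip_force"])
E
```

```text
4.6 [ 0.52361538 -0.10647253  0.10811587] [-0.16648228  0.9824797   0.40141921] [-0.02046133 -0.01937956 -0.00953451] -0.0008984915455895114 0.0
```

View pics/s2.png

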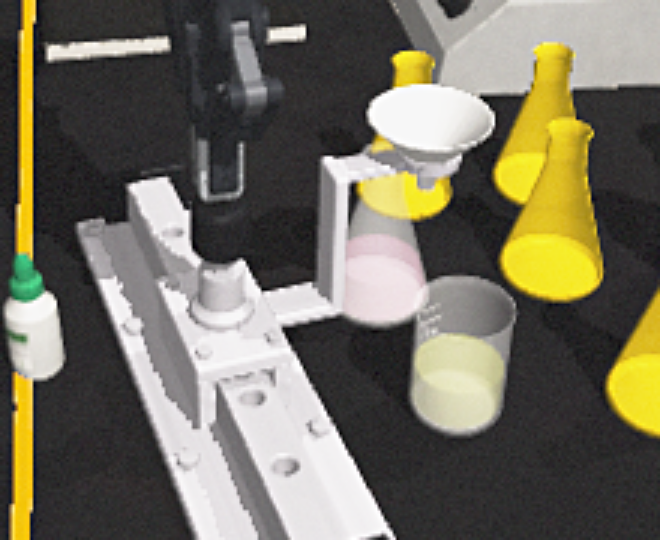

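The fingers are shut (width 0) with their tips seemingly just above or behind the knob at crop (218,195), so they missed it. I'll check where they are with depth.

```bash
python3 - <<'E'
from h import *
im,P=cloud("side"); im2,T=cloud("top")
for v in range(225,300,4):
    print(v,[tuple((P[v,u]*1000).round().tolist()) for u in (296,303,308)], im[v,303])
c=eyes.get_calibration("side");K=c["K"];R=cv2.Rodrigues(c["rotation"])[0]
for p in([.5236,-.1065,.094],[.5236,-.1065,.108],[.524,-.105,.128],[.524,-.105,.113]):
    q=R.T@(np.array(p)-c["position"]); print(p,K[0,0]*q[0]/q[2]+K[0,2],K[1,1]*q[1]/q[2]+K[1,2])
cv2.imwrite("pics/t2.png",cv2.resize(im2[180:330,330:500],None,fx=3.5,fy=3.5))
E
```

```text
225 [(514.0, -127.0, 212.0), (523.0, -133.0, 215.0), (528.0, -149.0, 223.0)] [35 41 42]
229 [(513.0, -127.0, 206.0), (520.0, -153.0, 220.0), (526.0, -165.0, 227.0)] [127 125 124]
233 [(513.0, -126.0, 199.0), (521.0, -152.0, 214.0), (525.0, -169.0, 223.0)] [36 34 37]
237 [(514.0, -118.0, 187.0), (520.0, -152.0, 207.0), (526.0, -165.0, 214.0)] [38 34 35]
241 [(514.0, -118.0, 181.0), (521.0, -151.0, 200.0), (527.0, -153.0, 201.0)] [36 33 35]
245 [(514.0, -117.0, 173.0), (521.0, -148.0, 192.0), (529.0, -136.0, 184.0)] [34 30 32]
249 [(514.0, -113.0, 164.0), (524.0, -118.0, 167.0), (531.0, -119.0, 166.0)] [51 50 47]
253 [(514.0, -111.0, 156.0), (524.0, -119.0, 160.0), (531.0, -117.0, 158.0)] [43 45 41]
257 [(514.0, -111.0, 149.0), (523.0, -121.0, 154.0), (531.0, -119.0, 152.0)] [63 63 61]
261 [(514.0, -112.0, 142.0), (523.0, -122.0, 148.0), (531.0, -118.0, 145.0)] [57 55 52]
265 [(514.0, -103.0, 129.0), (524.0, -114.0, 135.0), (533.0, -104.0, 128.0)] [134 133 132]
269 [(513.0, -113.0, 129.0), (524.0, -113.0, 128.0), (531.0, -115.0, 128.0)] [54 49 49]
273 [(513.0, -117.0, 124.0), (523.0, -121.0, 126.0), (531.0, -121.0, 125.0)] [63 62 64]
277 [(513.0, -118.0, 117.0), (523.0, -123.0, 120.0), (530.0, -122.0, 118.0)] [38 34 37]
281 [(513.0, -115.0, 108.0), (523.0, -121.0, 111.0), (530.0, -122.0, 111.0)] [44 44 46]
285 [(513.0, -117.0, 101.0), (523.0, -122.0, 105.0), (530.0, -122.0, 103.0)] [47 43 45]
289 [(513.0, -106.0, 85.0), (524.0, -112.0, 89.0), (532.0, -108.0, 85.0)] [150 149 152]
293 [(513.0, -104.0, 76.0), (523.0, -118.0, 86.0), (531.0, -117.0, 84.0)] [221 220 224]
297 [(514.0, -99.0, 64.0), (523.0, -118.0, 78.0), (531.0, -118.0, 77.0)] [200 197 202]
[0.5236, -0.1065, 0.094] 302.5293302528128 284.27579152550203
[0.5236, -0.1065, 0.108] 302.43025713656493 276.96733245914396
[0.524, -0.105, 0.128] 302.4390916143614 265.6871355901811
[0.524, -0.105, 0.113] 302.54641855717813 273.7352086677125
```

View pics/t2.png

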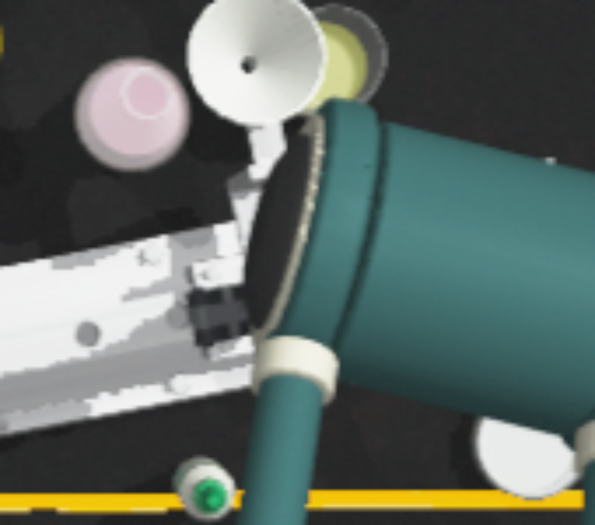

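The depth shows the shut fingers ending at z≈0.13, just above the knob. That is about 35 mm higher than the reported TCP implies. I'll open, go part way down and measure again.

Request:
carry_out(series="0 0 0 0;0 0 0 0;0 0 0 0;0 0 -0.01 0;0 0 -0.01 0;0 0 0 0", jaw=0.4)

```text
time: 5.45
tool_pos: [0.5222, -0.1061, 0.0863]
tcp_rot: [-3.127, -0.286, 0.005]
wrist_force: [-0.2, 0.3, 0.2]
width: 0.698
grip_force: 0.0
```

```bash
python3 - <<'E'
from h import *
im,P=cloud("side"); cv2.imwrite("pics/s3.png",cv2.resize(im[180:340,220:400],None,fx=3.5,fy=3.5)); np.save("s3",P)
s=bot.read_state(); print(s["time"],s["tool_pos"],s["wrist_force"],s["width"],s["q"])
E
```

```text
5.5 [ 0.52276167 -0.10627114  0.0869966 ] [ 0.66500668 -0.73420506  0.17740336] 0.7033169132772199 [-2.47264569e-01  1.06457790e-01  2.02342404e+00  2.63836639e-05
  1.01380345e+00  1.14112217e+00]
```

View pics/s3.png

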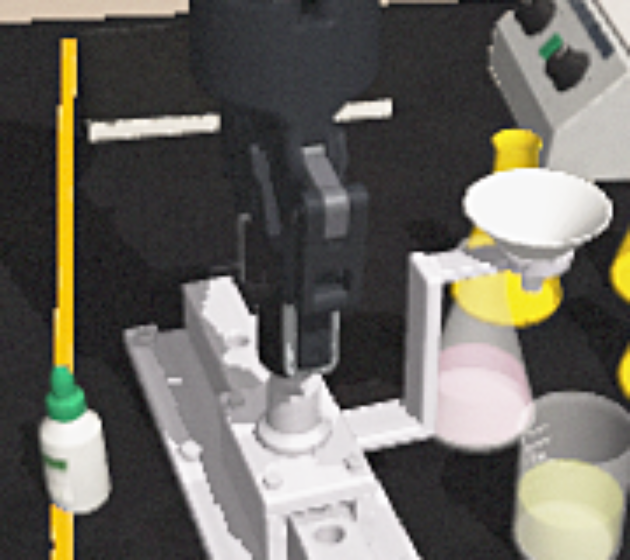

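The near finger now hangs beside the knob: its tip is at crop (312,370), and the knob is behind it at about (280,345). I'll get the tip height from depth.

```bash
python3 - <<'E'
import numpy as np
P=np.load("s3.npy")
for v in range(262,292,3): print(v,[tuple((P[v,u]*1000).round().tolist()) for u in (297,302,306,310,314,318)])
E
```

```text
262 [(533.0, 95.0, -0.0), (519.0, -150.0, 165.0), (522.0, -169.0, 178.0), (528.0, -164.0, 174.0), (534.0, -163.0, 173.0), (540.0, -163.0, 172.0)]
265 [(516.0, -105.0, 130.0), (519.0, -150.0, 160.0), (522.0, -170.0, 174.0), (528.0, -166.0, 171.0), (534.0, -166.0, 170.0), (539.0, -166.0, 169.0)]
268 [(515.0, -111.0, 129.0), (519.0, -144.0, 151.0), (522.0, -169.0, 168.0), (528.0, -166.0, 165.0), (534.0, -166.0, 165.0), (573.0, 67.0, 0.0)]
271 [(515.0, -115.0, 126.0), (519.0, -145.0, 146.0), (524.0, -150.0, 150.0), (530.0, -147.0, 147.0), (536.0, -146.0, 146.0), (571.0, 56.0, 1.0)]
274 [(514.0, -119.0, 123.0), (519.0, -145.0, 141.0), (524.0, -150.0, 144.0), (530.0, -149.0, 143.0), (536.0, -149.0, 143.0), (570.0, 45.0, 2.0)]
277 [(514.0, -118.0, 117.0), (519.0, -143.0, 135.0), (524.0, -149.0, 139.0), (530.0, -148.0, 137.0), (536.0, -147.0, 136.0), (569.0, 37.0, 0.0)]
280 [(514.0, -117.0, 111.0), (519.0, -143.0, 129.0), (524.0, -151.0, 135.0), (531.0, -145.0, 129.0), (536.0, -148.0, 131.0), (567.0, 27.0, 0.0)]
283 [(514.0, -118.0, 106.0), (519.0, -144.0, 124.0), (524.0, -151.0, 129.0), (530.0, -148.0, 127.0), (536.0, -146.0, 124.0), (566.0, 18.0, 0.0)]
286 [(521.0, -41.0, 41.0), (521.0, -124.0, 104.0), (525.0, -144.0, 118.0), (548.0, -4.0, 11.0), (557.0, 9.0, 1.0), (564.0, 8.0, 1.0)]
289 [(515.0, -106.0, 85.0), (522.0, -110.0, 88.0), (529.0, -110.0, 87.0), (535.0, -110.0, 86.0), (556.0, 3.0, -2.0), (563.0, -2.0, 2.0)]
```

Request:
carry_out(series="0.0015 0.001 -0.007 0;0 0 -0.007 0;0 0 -0.006 0;0 0 0 0")

```text
time: 6.0
tool_pos: [0.5244, -0.1053, 0.0672]
tcp_rot: [-3.128, -0.286, 0.002]
wrist_force: [0.8, -0.0, 0.3]
width: 0.698
grip_force: 0.0
```

Request:
carry_out(series="0 0 0 0;0 0 0 0;0 0 0 0;0 0 0 0;0 0 0 0", jaw=-1, grip_force=60)

```text
time: 6.62
tool_pos: [0.5254, -0.1056, 0.0683]
tcp_rot: [3.128, 0.286, 0.001]
wrist_force: [-1.0, -1.9, 0.2]
width: 0.353
grip_force: 59.2
```

Request:
carry_out(series="0 0 0.006 0;0 0 0.007 0;0 0 0.006 0;0 0 0 0;0 0 0 0")

```text
time: 7.25
tool_pos: [0.5251, -0.1054, 0.0866]
tcp_rot: [-3.128, -0.286, -0.0]
wrist_force: [4.8, -2.4, -8.6]
width: 0.354
grip_force: 60.0
```

```bash
python3 - <<'E'
from h import *
im,P=cloud("side"); cv2.imwrite("pics/s4.png",cv2.resize(im[180:340,220:400],None,fx=3.5,fy=3.5)); np.save("s4",P)
E
```

```text
(no output)
```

View pics/s4.png

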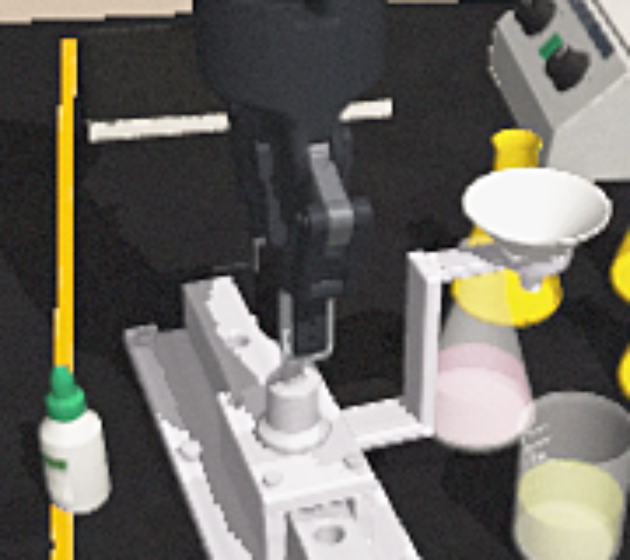

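The knob is lifted, with the pin shaft showing at crop (290,370) and 8.6 N of spring pull. I'll locate the target hole from the first top picture to set the slide length.

```bash
python3 - <<'E'
from h import *
c=eyes.get_calibration("top");K=c["K"];R=cv2.Rodrigues(c["rotation"])[0];o=np.array(c["position"])
im=cv2.imread("pics/top0.png",0).astype(float)
H=[]
for u,v in((241,426),(302,414),(424,390),(485,377)):
    u=250+u/2.3;v=90+v/2.3;a,b=int(round(u)),int(round(v))
    w=im[b-5:b+6,a-5:a+6]; k=np.clip(np.percentile(w,60)-25-w,0,None); yy,xx=np.mgrid[b-5:b+6,a-5:a+6]
    u2,v2=(k*xx).sum()/k.sum(),(k*yy).sum()/k.sum()
    d=R@np.array([(u2-K[0,2])/K[0,0],(v2-K[1,2])/K[1,1],1]); p=o+d*(.04-o[2])/d[2]; H.append(p[:2]); print(u,v,u2,v2,p.round(4))
H=np.array(H); t=(H[0]-H[3]); t/=np.linalg.norm(t); print(t,np.degrees(np.arctan2(-t[0],t[1])),np.diff(H@t),"middle",H.mean(0))
E
```

```text
354.7826086956522 275.21739130434787 354.8059701492537 275.0839048003227 [ 0.5055 -0.0091  0.04  ]
381.304347826087 270.0 382.7913043478261 269.3623188405797 [ 0.5159 -0.061   0.04  ]
434.3478260869565 259.5652173913044 434.2585819698428 259.2374077638755 [ 0.5343 -0.1565  0.04  ]
460.8695652173913 253.91304347826087 460.7441087613293 254.00453172205437 [ 0.5438 -0.2056  0.04  ]
[-0.19142965  0.98150634] 11.036228553927982 [-0.05292523 -0.09721959 -0.05005424] middle [ 0.52483899 -0.1080629 ]
```

Request:
carry_out(series="-0.0011 0.006 0 0;-0.0012 0.006 0 0;-0.0011 0.006 0 0;-0.0012 0.006 0 0;-0.0011 0.006 0 0;-0.0012 0.006 0 0;-0.0011 0.006 0 0;-0.0012 0.006 0 0;0 0.0003 0 0;0 0 0 0")

```text
time: 8.55
tool_pos: [0.5156, -0.0564, 0.0869]
tcp_rot: [-3.127, -0.286, 0.001]
wrist_force: [2.7, 2.4, -8.9]
width: 0.352
grip_force: 60.1
```

Request:
carry_out(series="0 0 -0.004 0;0 0 -0.004 0;0 0 -0.004 0;0 0 0 0")

```text
time: 9.05
tool_pos: [0.5158, -0.0571, 0.0751]
tcp_rot: [-3.128, -0.286, 0.001]
wrist_force: [0.5, 2.7, -2.2]
width: 0.349
grip_force: 60.7
```

Request:
carry_out(series="0 0 -0.004 0;0 0 -0.004 0;0 0 -0.003 0;0 0 0 0;0 0 0 0")

```text
time: 9.68
tool_pos: [0.516, -0.0573, 0.0643]
tcp_rot: [3.128, 0.286, 0.0]
wrist_force: [-2.2, 1.8, 2.8]
width: 0.353
grip_force: 61.3
```

Request:
carry_out(series="0 0 -0.001 0;0 0 -0.001 0;0 0 0 0;0 0 0 0")

```text
time: 10.18
tool_pos: [0.5163, -0.0577, 0.0639]
tcp_rot: [3.128, 0.286, 0.001]
wrist_force: [-6.6, 0.9, 13.4]
width: 0.352
grip_force: 62.3
```

```bash
python3 - <<'E'
from h import *
im,P=cloud("side"); cv2.imwrite("pics/s5.png",cv2.resize(im[180:360,220:440],None,fx=3,fy=3))
_,T=cloud("top")
q=T[(T[...,2]>.15)&(T[...,2]<.162)];q=q[(abs(q[:,0]-.63)<.06)&(abs(q[:,1]+.035)<.06)]
print("rim",cv2.minEnclosingCircle(q[:,:2].astype(np.float32)*1000),np.median(q,0))
s=bot.read_state(); print(s["tool_pos"],s["wrist_force"],s["grip_force"])
E
```

```text
rim ((627.6054077148438, -34.36292266845703), 32.72366714477539) [ 0.6314214  -0.03683647  0.15437507]
[ 0.5162537  -0.05763939  0.06391073] [-5.46628581  0.77163574 13.03471093] 62.26428721100092
```

View pics/s5.png

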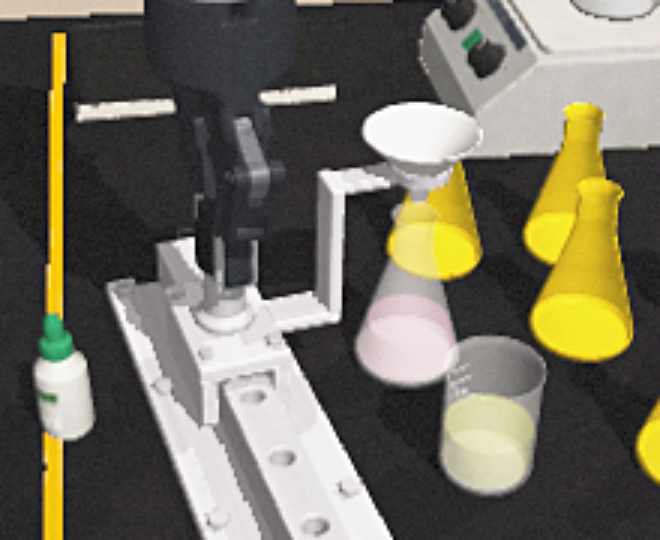

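The funnel's stem at crop (420,190) stands over the pink flask. Three holes show to the near side of the section, and the pin is on its firm stop with 13 N. I'm handing it in.

```bash
python3 -c "
from workcell import bot
print(bot.finish_job())"
```

```text
the job is handed in; nothing more can be done
None
```

The job is handed in, with no verdict returned: the section was moved to the next hole on the flask's side, the funnel measured about 2 mm from the flask's axis, and the pin was held on its firm stop with about 13 N.

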